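# Open the bolted leaf of the bench locker and stow the sanding board

### The arm

A 6-joint arm with a two-finger parallel gripper is mounted at the origin on the work surface. World frame = base frame: x ahead of the robot, y to its left, z up, the work surface at z = 0. Lengths are in m, angles in rad, forces in N, time in s.
With the tool pointing down it reaches from about 0.25 to 0.775 m from the base axis. Payload 4 kg.
Tool frame: the origin (TCP) lies midway between the tips of the shut fingers; the grasp point (between the pads) lies 19 mm behind it; z points along the fingers, y is the line along which they close (so a half turn about z gives the same grasp; the last joint's range is limited). The gripper opens to 94 mm and grips with 3 to 60 N. Pads are 16 mm wide; open, the fingers measure 119 mm over their backs; the gripper's body (75 mm by 177 mm) begins 78 mm behind the grasp point.
Start: joints at [1.001, 0.087, 1.371, -0, 1.684, -0.103], TCP at [0.248, 0.491, 0.206] pointing down, gripper open.
Joint ranges: [-3.1, 3.1], [-0.76, 2.03], [0.27, 2.55], [-1.08, 4.22], [0.17, 2.65], [-2.57, 2.57]. Speed limits (rad/s): [2.79, 2.79, 3.14, 3.14, 3.14, 3.14].

### API

Orientations are given as a 3x3 rotation matrix whose columns are the frame's x, y, z axes.
In Python, from workcell import * gives the robot as it stands. Calls block until the motion is done:
- move_ptp(position, orientation): joint-space move of the TCP to a pose.
- movel(position, rot=None, v=0.15, until_force=None): straight line of the TCP; rot=None keeps the orientation; v is the mean speed in m/s. With until_force (N) it stops when the force on the tool has changed by that much, and returns True; else False.
- movej(angles): joint-space move.
- ungrasp() and clamp(squeeze=None): open the fingers fully, or close them until they stop; squeeze is the grip in N (None keeps the last).
- dwell(seconds).
- inverse_kinematics(position, orientation): joint angles nearest the present ones, or None.
- get_image(name): name is "scene" or "side" or "wrist"; returns a dict with "img" (480x640x3 uint8, red, green, blue), "z_map" (480x640 float32, m along the optical axis (not along the pixel's ray), 0 where there is no reading), "fx", "fy", "cx", "cy" (pixels), "R" (3x3) and "t" (3): a world point X has camera coordinates R X + t. Camera axes: x right, y down, z forward; pixel columns grow to the right and rows downward; lengths in m; the calibration is good to about 2 mm. The wrist camera is an equidistant fisheye: a pixel r from the principal point sees the ray r / f radians off the axis. A picture is of the moment at which its call begins.
A pose or a line that the arm cannot do raises PlanningError and nothing moves.
- finish_job(): hands the job in; it is judged then, once.
Trained networks look in a picture, given as the dict that the camera call returned (one of the last four; its "shot" number tells which), for a name from the list of things; names that differ only in an ending like _2 or _b are one class to them, and where a whole thing is asked for, a point or a joint stands for the part that bears it (a point fixed in the world has none). Each returns a list of dicts, best first, with "confidence" (0 to 1); they miss things now and then, are a little off and sometimes report something else, mostly with a low value. They report only what shows in the picture. A call takes as long as a camera call. They do not tell look-alikes from the thing itself.
- masks_of(picture, thing): "mask" (480x640 bool, what is visible of it) and "box" ([left, top, right, bottom] in pixels, round what is visible of it).
- tip_of(picture, thing): "position" ([row, column] in pixels: a listed point, or the origin of a listed thing).
Readings, each from a call of its own:
- read_time(): time.
- read_joints(): joint angles.
- read_dq(): joint speeds.
- read_tau(): joint torques, N m.
- read_eef_pos(): TCP position.
- read_orientation(): TCP orientation.
- read_ft_force(): force on the tool from outside, world axes, zero at the start.
- read_moment(): the same for the moment, N m.
- read_gripper_width(): opening from 0.0 (shut) to 1.0 (fully open).
- read_finger_force(): force on a finger pad.
Only numpy, scipy, OpenCV 4.12 (cv2) and the standard library are available. Lean on these libraries where they do the work, as an engineer would, in place of code of your own. Each camera call takes 0.05 s, during which the arm holds its last target. There are 200 camera calls.

### The job

Draw the flush bolt on the blue locker's shut leaf fully up, then swing that leaf wide open, to a right angle or so, and leave it open with the bolt up. Then take the sanding board out of its cradle and slide it, blue nose first and lying on its red sole, straight into the empty bay behind that leaf, right home against the back stop so that the leaf could shut behind it, and let go. Leave the other things on the bench where they are.

Things in the scene. Friction and masses are not known exactly. Their poses are not given: they have to be found in the camera images.
- bay (a point): Point on the base board's top (18 mm above the bench), in the plane of the shut leaves' outer faces, on the line along which the sanding board should slide in. x points level into the locker, y left along its front, z up. The bay is free from y = -65 mm (stock beyond) to +91 mm (side wall; +76 beside the leaf opened square); back stop at x = +217 mm, 40 mm high.
- locker: Fixed bench locker with two blue leaves, 340 mm wide; origin on the bench in the same plane, under the line where the leaves meet; axes as bay. Flat plywood base board 18 mm thick, running 212 mm out in front of the leaves as an apron, no step. Clear roof: underside 190, top 196 mm above the bench, set back: its front edge is at x = +60 mm. Leaves 164 mm tall, 15 mm thick, at x = 0 to 15 mm when shut.
- leaf (a joint): Angle of the shut (passive, left, hinged at its left edge) leaf, rad: 0 shut, grows to 1.9 as it swings out towards the robot. Blue, 151 mm wide. It has no handle but the bolt's knob, which can be used to swing it. Stiff hinge (0.12 N m), stays where it is left. The bolt holds it shut until it is up by about 16 mm.
- leaf_hinge (a point): Point on that leaf's upright hinge axis, 104 mm above the bench, at x = 0, y = +91 mm from bay. Turns with the leaf: axes as bay when shut, turning clockwise seen from above as it opens.
- bolt (a joint): Travel of the flush bolt on the passive leaf, m: about 0 when down in the strike of the base board, 0.036 fully up (it slides straight up). Friction about 4 N; stays where it is left. Carried by the leaf.
- bolt_knob (a point): Centre of the bolt's orange upright round knob, 24 mm diameter, 42 mm tall, centre 164 mm above the bench when the bolt is down. It stands 40 mm out from the leaf's outer face, 134 mm from the hinge along the leaf, on a flat brass arm just below it, in front of an 11 mm brass rod. Moves with bolt and leaf; axes as leaf_hinge.
- active_leaf (a joint): Angle of the right leaf, which already stands open, rad: 0 shut, grows to 1.9 as it opens towards the robot. Hinge at y = -221 mm from bay, 151 mm wide, with a bar handle standing 40 mm out from its outer face.
- board_center (a point): Centre of the sanding board (0.3 kg), 30 mm above its underside; x along it to the nose, z up. Sole 190 x 50 mm, 14 mm thick, wood, red underneath. On it a blue front grip, 44 mm long, 30 wide, centre 45 mm ahead of this point, top 52 mm above the underside; and a dark rear grip, 70 mm long, 34 wide, centre 55 mm behind it, top 60 mm above the underside.
- board_tail (a point): Middle of the rear end face of the board's sole, 95 mm behind its centre, 9 mm above its underside. Axes as board_center.
- cradle: Fixed wooden cradle, origin on the bench under the middle of its 100 mm long channel, x along it to its open end. Floor 6 mm thick; channel 57 mm wide between walls 14 mm thick and 70 mm high, shut at the rear. The board's rear grip lies between the walls, too close for fingers; the front grip sticks out. The board comes out straight up or forward.
- sander: random-orbit hand sander, grey and black, 125 mm pad, 120 mm tall, standing on its pad; bystander, origin under it
- glue: yellow glue bottle with a red cap, 64 mm diameter, 170 mm tall; bystander, origin under it
- jar: amber glass jar, 70 mm diameter, 80 mm tall; bystander, origin under it
- brush: bench brush, 200 mm long, lying down; bystander, origin under it
- tin: green tin, 70 mm diameter, 50 mm tall, on the locker's clear roof; bystander, origin under it
- mug: blue mug, 80 mm diameter, 95 mm tall; bystander, origin under it
- board: The sanding board itself, origin at the centre of its underside, axes as board_center.
Mind the look-alikes: they are no part of the job. What is shaped like the board but pink is not meant.

How it is judged:
On the way, in this order (a step that is already met when the one before it is completed fails the run):
1. the bolt is drawn up while the leaf is still shut (value of joint bolt above 0.022 m and value of joint leaf below 0.2 rad), for 0.1 s.
2. the leaf is swung wide open (value of joint leaf above 1.25 rad and x of board_center in the frame of bay below 0 m), for 0.1 s.
At the end, for the whole second after the job is handed in: Leaf open by over 1.25 rad, bolt up by over 22 mm; the board released and at rest, sole down (0.1 rad) on the floor of that leaf's bay, nose inward, straight within 0.2 rad, its tail at least 16 mm inside the plane of the leaves' outer faces (so behind the leaf, were it shut) (value of joint leaf above 1.25 rad and value of joint bolt above 0.022 m and x of board_tail in the frame of bay between 0.016 and 0.05 m and y of board_tail in the frame of bay between -0.04 and 0.066 m and x of board_center in the frame of bay above 0.105 m and angle between the x axis of board_center and the x axis of bay, either way round below 0.2 rad and z of board_center in the frame of bay below 0.04 m and angle between board_center's own z axis and vertical below 0.1 rad and linear speed of board below 0.02 m/s); the robot touches nothing.
It fails at once if one of the other things (sander, glue, jar, brush, tin, mug) is shoved or lifted by more than 30 mm (distance of any of sander, glue, jar, brush, tin, mug from where it was at the start of the episode above 0.03 m).
It also fails if it takes over 72 s, if anything falls off the work surface, if the arm or the gripper's body presses on something with over 40 N, if the wrist force passes 120 N, or if a joint passes its speed limit or range.

## Working session

There is one attempt and no reset: what is moved stays moved. The work goes in short steps, each a Python script; the robot and the scene stay as the last script left them, time stands still between calls to the robot, and variables do not carry over. Pictures are saved under pics/ and viewed, at most 10 in all, crops included, and the job is handed in when it is done.

```bash
mkdir -p pics; ls
cat > h.py <<'E'
from workcell import *
import numpy as np, cv2
def save(p,n,crop=None,s=1):
    im=p["img"][:,:,::-1]
    if crop: l,t,r,b=crop; im=im[t:b,l:r]
    cv2.imwrite("pics/"+n,cv2.resize(im,None,fx=s,fy=s,interpolation=cv2.INTER_CUBIC))
def pt(p,row,col,z=None):
    """world point at pixel from depth, or on plane of height z"""
    d=np.array([(col-p["cx"])/p["fx"],(row-p["cy"])/p["fy"],1.])
    R=np.array(p["R"]);t=np.array(p["t"])
    o=-R.T@t; w=R.T@d
    if z is None: return o+w*p["z_map"][int(round(row)),int(round(col))]
    return o+w*(z-o[2])/w[2]
def cloud(p,mask):
    r,c=np.nonzero(mask&(p["z_map"]>0)); z=p["z_map"][r,c]
    d=np.stack([(c-p["cx"])/p["fx"]*z,(r-p["cy"])/p["fy"]*z,z],1)
    return (d-np.array(p["t"]))@np.array(p["R"])
def proj(p,X):
    c=np.array(p["R"])@X+np.array(p["t"]); return p["fy"]*c[1]/c[2]+p["cy"],p["fx"]*c[0]/c[2]+p["cx"]
E
python3 - <<'E'
from h import *
a=get_image("scene"); b=get_image("side")
im=np.vstack([a["img"],b["img"]])[:,:,::-1]
cv2.imwrite("pics/scene.png",a["img"][:,:,::-1]);cv2.imwrite("pics/side.png",b["img"][:,:,::-1])
for n,p in (("scene",a),("side",b)):
    R=np.array(p["R"]);print(n,-R.T@p["t"],R[2])
    for th in ("bay","locker","leaf_hinge","bolt_knob","board_center","board_tail","cradle","board"):
        for d in tip_of(p,th)[:3]:
            r,c=d["position"];
            print(n,th,round(d["confidence"],2),np.round([r,c]),np.round(pt(p,min(r,479),min(c,639)),3))
E
```

```text
pics
scene [0.53611028 1.29611104 1.21428871] [-0.00496097 -0.76396114 -0.64524318]
scene bay 0.87 [282. 290.] [0.622 0.205 0.121]
scene bay 0.5 [211. 346.] [ 0.434 -0.275  0.027]
scene locker 0.56 [268. 291.] [0.618 0.207 0.18 ]
scene locker 0.21 [200. 330.] [ 0.494 -0.39  -0.002]
scene leaf_hinge 0.7 [279. 293.] [0.612 0.205 0.135]
scene bolt_knob 0.6 [238. 302.] [0.59  0.065 0.174]
scene board_center 0.73 [200. 396.] [ 0.244 -0.315  0.056]
scene board_center 0.69 [201. 332.] [ 0.489 -0.281  0.069]
scene board_tail 0.83 [219. 404.] [ 0.211 -0.271 -0.004]
scene board_tail 0.42 [206. 354.] [ 0.403 -0.28   0.047]
scene cradle 0.66 [207. 342.] [ 0.45  -0.281  0.041]
scene board 0.78 [200. 390.] [ 0.254 -0.371  0.012]
scene board 0.38 [201. 283.] [ 0.659 -0.114  0.188]
side [ 0.1312978  -1.05529339  0.87942781] [ 0.29392883  0.78434106 -0.54627369]
side bay 0.96 [238. 335.] [0.619 0.114 0.036]
side bay 0.65 [410. 414.] [ 0.536 -0.575  0.046]
side locker 0.73 [257. 344.] [ 0.537 -0.159  0.166]
side locker 0.72 [349. 333.] [ 0.428 -0.366  0.052]
side leaf_hinge 0.7 [211. 328.] [0.612 0.17  0.114]
side bolt_knob 0.65 [216. 333.] [0.58  0.044 0.173]
side board_center 0.82 [334. 349.] [ 0.499 -0.304  0.022]
side board_center 0.66 [372. 259.] [ 0.246 -0.345  0.014]
side board_center 0.19 [258. 346.] [ 0.543 -0.157  0.16 ]
side board_tail 0.61 [351. 315.] [ 0.383 -0.359  0.055]
side board_tail 0.6 [354. 240.] [ 0.209 -0.311  0.057]
side cradle 0.84 [351. 330.] [ 0.422 -0.363  0.044]
side cradle 0.56 [342. 348.] [ 0.468 -0.362  0.059]
side cradle 0.32 [259. 348.] [ 0.549 -0.158  0.154]
side board 0.96 [344. 346.] [ 0.463 -0.365  0.06 ]
side board 0.75 [386. 258.] [ 0.235 -0.385  0.016]
side board 0.22 [202. 300.] [0.591 0.424 0.02 ]
```

View pics/scene.png

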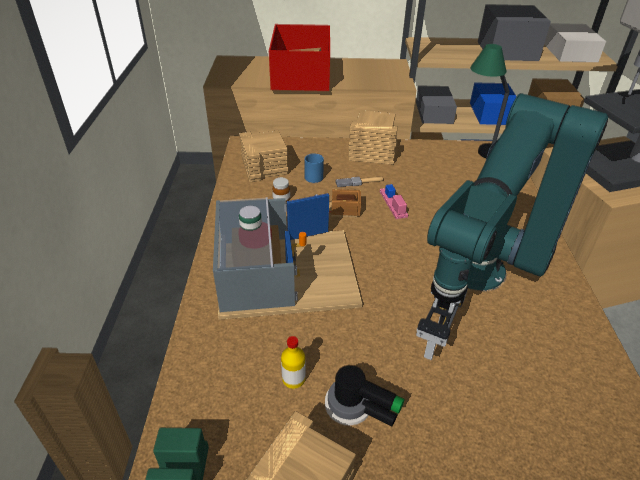

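View pics/side.png

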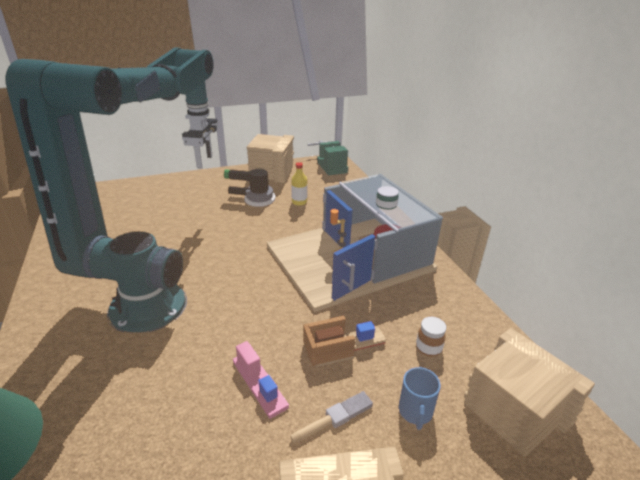

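Scene picture: the locker sits at about (255,255). The shut leaf is edge-on at (290,250), with its orange knob at (303,239). The active leaf stands open at (308,216). The cradle holding a wood sole and blue grip is at (345,200).

Candidates for the board in the side picture:
- The wood board with a blue nose in the cradle at (365,333). This one fits the description.
- The pink look-alike at (260,380), which is rejected.
- The mug at (420,397), which is only blue.

I'll measure next and check this choice in a close crop.

Run:
```python
from h import *
b=get_image("side"); a=get_image("scene")
crop=b["img"][180:400,220:460]; cv2.imwrite("pics/crop.png",cv2.resize(crop[:,:,::-1],None,fx=3,fy=2.7))
for n,p in (("side",b),("scene",a)):
    hsv=cv2.cvtColor(p["img"],cv2.COLOR_RGB2HSV); h,s,v=[hsv[:,:,i] for i in range(3)]
    orange=(h>5)&(h<18)&(s>200)&(v>150)
    blue=(h>100)&(h<125)&(s>150)
    C=cloud(p,orange); C=C[(abs(C[:,0]-.58)<.06)&(abs(C[:,1]-.05)<.06)&(C[:,2]>.12)]
    print(n,"knob",len(C),C.mean(0),C.min(0),C.max(0))
    C=cloud(p,blue)
    for nm,lo,hi in (("leaf",(.5,.05,.03),(.75,.3,.2)),("active",(.4,-.22,.03),(.7,.02,.2)),("grip",(.42,-.45,.025),(.6,-.25,.1))):
        D=C[((C>lo)&(C<hi)).all(1)]
        if len(D)<20: print(nm,len(D));continue
        m=np.median(D,0); u,S,vt=np.linalg.svd(D-m,full_matrices=False)
        rect=cv2.minAreaRect(D[:,:2].astype(np.float32)*1000)
        print(n,nm,len(D),m.round(4),D.min(0).round(3),D.max(0).round(3),"nrm",vt[2].round(3),np.round(rect[0],1),np.round(rect[1],1),round(rect[2],1))
    # cradle brown, top of walls
    for d in masks_of(p,"cradle")[:2]+masks_of(p,"board")[:2]:
        D=cloud(p,d["mask"]); print("mask",round(d["confidence"],2),d["box"],np.median(D,0).round(3))
    brown=(h>5)&(h<18)&(s>100)
    D=cloud(p,brown);D=D[((D>(.3,-.45,.064))&(D<(.55,-.2,.085))).all(1)]
    if len(D)>10:
        rect=cv2.minAreaRect(D[:,:2].astype(np.float32)*1000);print(n,"cradle top",len(D),np.round(rect[0],1),np.round(rect[1],1),round(rect[2],1),D[:,2].mean())
# roof/ frame: points at z .18-.2 and locker
```

```text
<stdin>:9: RuntimeWarning: Mean of empty slice.
  ret = um.true_divide(
Traceback (most recent call last):
ValueError: zero-size array to reduction operation minimum which has no identity
```

View pics/crop.png

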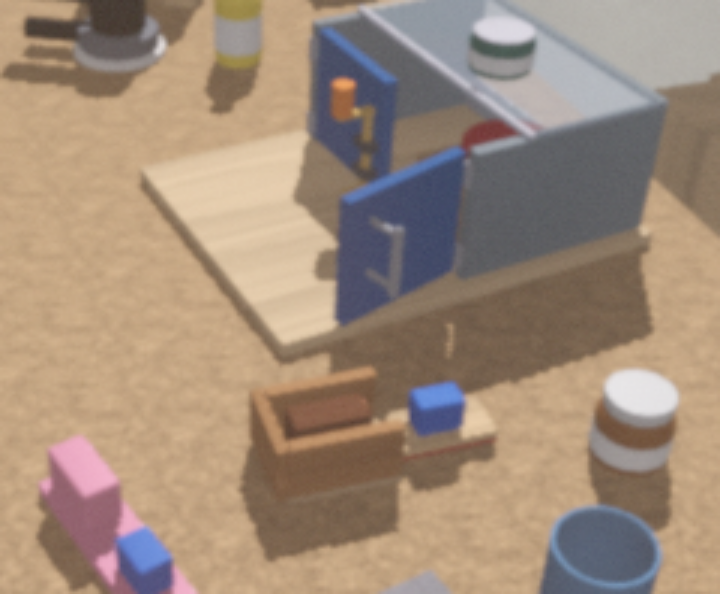

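The crop confirms the choice: a wood sole with a red underside, a blue front grip at (435,408) and a dark rear grip between the cradle walls at (330,412). The shut leaf has its orange knob at (342,100), and the active leaf with the bar handle stands open.

```bash
cat > m.py <<'E'
from h import *
def run(names,seg):
  for n in names:
    p=get_image(n)
    hsv=cv2.cvtColor(p["img"],cv2.COLOR_RGB2HSV); h,s,v=[hsv[:,:,i].astype(int) for i in range(3)]
    masks={"orange":(h>5)&(h<18)&(s>170)&(v>130),"blue":(h>100)&(h<125)&(s>150),"brown":(h>3)&(h<18)&(s>100),"any":h>=0}
    for nm,col,lo,hi in seg:
        C=cloud(p,masks[col]); D=C[((C>lo)&(C<hi)).all(1)]
        if len(D)<8: print(n,nm,len(D));continue
        m=np.median(D,0); vt=np.linalg.svd(D-m,full_matrices=False)[2]
        lo2,hi2=np.percentile(D,[1,99],0)
        rc=cv2.minAreaRect(D[:,:2].astype(np.float32)*1000)
        print(n,nm,len(D),m.round(3),lo2.round(3),hi2.round(3),"n",vt[2].round(3),"rect",np.round(rc[0],0),np.round(rc[1],0),round(rc[2],1))
E
python3 - <<'E'
from m import *
run(["side","scene"],[("knob","orange",(.5,0,.12),(.65,.12,.2)),("leaf","blue",(.5,.04,.03),(.75,.3,.2)),("leaftop","blue",(.5,.04,.176),(.75,.3,.2)),("active","blue",(.4,-.22,.03),(.7,.02,.2)),
("grip","blue",(.42,-.45,.025),(.6,-.25,.1)),("griptop","blue",(.42,-.45,.05),(.6,-.25,.1)),("cradletop","brown",(.3,-.45,.066),(.55,-.2,.085)),("apron","any",(.3,-.22,.014),(.62,.3,.022))])
E
```

```text
side knob 0
side leaf 0
side leaftop 0
side active 0
side grip 0
side griptop 0
side cradletop 726 [ 0.426 -0.324  0.07 ] [ 0.376 -0.366  0.066] [ 0.485 -0.28   0.074] n [-0.012 -0.001 -1.   ] rect [ 432. -323.] [ 87. 114.] 88.9
side apron 3178 [0.495 0.034 0.019] [ 0.406 -0.169  0.015] [0.615 0.206 0.022] n [-0.001  0.001 -1.   ] rect [526.  21.] [220. 375.] 7.3
scene knob 86 [0.59  0.06  0.172] [0.58  0.043 0.142] [0.6   0.068 0.187] n [0.66  0.731 0.174] rect [590.  56.] [19. 26.] 2.4
scene leaf 175 [0.631 0.112 0.185] [0.615 0.044 0.107] [0.643 0.185 0.189] n [-0.985 -0.132 -0.114] rect [629. 114.] [ 15. 146.] 7.6
scene leaftop 152 [0.63  0.116 0.185] [0.615 0.043 0.18 ] [0.643 0.185 0.189] n [-0.076 -0.004 -0.997] rect [629. 114.] [ 15. 146.] 7.6
scene active 1431 [ 0.576 -0.132  0.117] [ 0.507 -0.161  0.033] [ 0.646 -0.104  0.187] n [-0.35   0.937  0.003] rect [ 576. -133.] [152.  23.] 19.6
scene grip 0
scene griptop 0
scene cradletop 173 [ 0.432 -0.313  0.069] [ 0.381 -0.366  0.066] [ 0.487 -0.272  0.075] n [-0.001 -0.001 -1.   ] rect [ 435. -318.] [ 95. 106.] 87.1
scene apron 3456 [0.515 0.063 0.018] [ 0.409 -0.156  0.014] [0.615 0.214 0.022] n [ 0.  0. -1.] rect [532.  26.] [224. 380.] 7.5
```

Locker: yaw is about 7.5°, the bay origin is near (0.624, 0.098), and the predicted knob (0.590, 0.050) agrees with the measured one. Next I'll measure the front grip and check that the arc is reachable.

```bash
cat >> h.py <<'E'
YAW=np.radians(7.5); BAY=np.array([.6236,.0977,.018])
def rz(a): c,s=np.cos(a),np.sin(a); return np.array([[c,-s,0],[s,c,0],[0,0,1.]])
def B(x,y,z): return BAY+rz(YAW)@np.array([x,y,z])
DOWN=np.diag([1.,-1,-1])
def tool(yaw,tilt=0):
    """tool pointing down, closing across heading `yaw`; tilt leans the fingertips forward along heading"""
    c,s=np.cos(tilt),np.sin(tilt)
    return rz(yaw)@np.array([[c,0,s],[0,1,0],[-s,0,c]]).T@DOWN if False else rz(yaw)@np.array([[c,0,-s],[0,1,0],[s,0,c]])@DOWN
def knob(th,z): 
    al=np.array([-np.sin(th),-np.cos(th)]);ou=np.array([-np.cos(th),np.sin(th)])
    q=np.array([0,.091])+.134*al+.040*ou
    return B(q[0],q[1],z-.018)
E
python3 - <<'E'
from m import *
run(["side","scene"],[("griptop","any",(.45,-.4,.044),(.62,-.25,.062)),("griphi","any",(.50,-.4,.035),(.62,-.25,.062)),("sole","any",(.5,-.4,.01),(.65,-.25,.026)),("stock","any",(.645,-.15,.05),(.8,.05,.17))])
p=get_image("side"); 
r,c=proj(p,np.array([.53,-.32,.058])); print(r,c,p["img"][int(r),int(c)],p["z_map"][int(r),int(c)],pt(p,r,c))
for k in (0,np.pi):
  print("j6 alt",k)
  for th in (0,.6,1.2,1.8):
    print(th,knob(th,.2).round(3),[None if (q:=inverse_kinematics(knob(th,.186),tool(YAW-th+k))) is None else np.round(q,2)])
print(tool(0,.6)[:,2], read_time())
E
```

```text
side griptop 339 [ 0.517 -0.334  0.057] [ 0.45  -0.367  0.044] [ 0.554 -0.292  0.062] n [ 0.03   0.054 -0.998] rect [ 503. -329.] [ 78. 107.] 89.4
side griphi 253 [ 0.53  -0.334  0.057] [ 0.512 -0.342  0.036] [ 0.554 -0.31   0.062] n [-0.167 -0.485  0.858] rect [ 534. -326.] [35. 45.] 89.6
side sole 320 [ 0.546 -0.342  0.021] [ 0.501 -0.353  0.01 ] [ 0.584 -0.301  0.026] n [ 0.002  0.087 -0.996] rect [ 542. -327.] [53. 86.] 86.6
side stock 1533 [ 0.718 -0.121  0.116] [ 0.647 -0.133  0.052] [0.798 0.019 0.168] n [ 0.049 -0.016 -0.999] rect [723. -44.] [183. 155.] 89.7
scene griptop 69 [ 0.473 -0.286  0.054] [ 0.451 -0.361  0.044] [ 0.489 -0.271  0.062] n [-0.112 -0.02  -0.994] rect [ 469. -316.] [95. 39.] 89.3
scene griphi 0
scene sole 0
scene stock 713 [ 0.681 -0.111  0.095] [ 0.646 -0.124  0.052] [0.711 0.025 0.168] n [-0.999  0.018  0.049] rect [671. -37.] [ 66. 176.] 6.1
325.4844840698297 363.2267526071303 [106 145 222] 1.1434095 [ 0.53027015 -0.31950178  0.05744342]
j6 alt 0
0 [0.59 0.05 0.2 ] [array([-0.01,  0.18,  1.3 , -0.  ,  1.66,  1.43])]
0.6 [0.515 0.086 0.2  ] [array([ 0.06,  0.03,  1.47, -0.  ,  1.64,  2.1 ])]
1.2 [0.475 0.159 0.2  ] [None]
1.8 [0.482 0.241 0.2  ] [None]
j6 alt 3.141592653589793
0 [0.59 0.05 0.2 ] [array([-0.01,  0.18,  1.3 , -0.  ,  1.66, -1.71])]
0.6 [0.515 0.086 0.2  ] [array([ 0.06,  0.03,  1.47, -0.  ,  1.64, -1.04])]
1.2 [0.475 0.159 0.2  ] [array([ 0.21, -0.02,  1.52, -0.  ,  1.64, -0.29])]
1.8 [0.482 0.241 0.2  ] [array([ 0.36,  0.07,  1.43, -0.  ,  1.64,  0.46])]
[ 0.56464247  0.         -0.82533561] 1.25
```

Run:
```python
from h import *
K=np.pi
move_ptp(knob(0,.25),tool(YAW+K))
print(movel(knob(0,.151),v=.12,until_force=15),read_eef_pos())
clamp(30); print("w",read_gripper_width(),read_finger_force(),read_time())
print(movel(knob(0,.151+.034),v=.08,until_force=35),read_eef_pos(),read_ft_force(),"w",read_gripper_width(),read_time())
save(get_image("side"),"bolt.png",(260,150,460,300),3)
```

```text
False [0.59016336 0.04991248 0.1520964 ]
w 0.25339364192779806 29.99907284975052 5.325
False [0.58921095 0.05249557 0.18528012] [-0.18938621  5.78475392  1.68184395] w 0.24727214451221036 5.9
```

View pics/bolt.png

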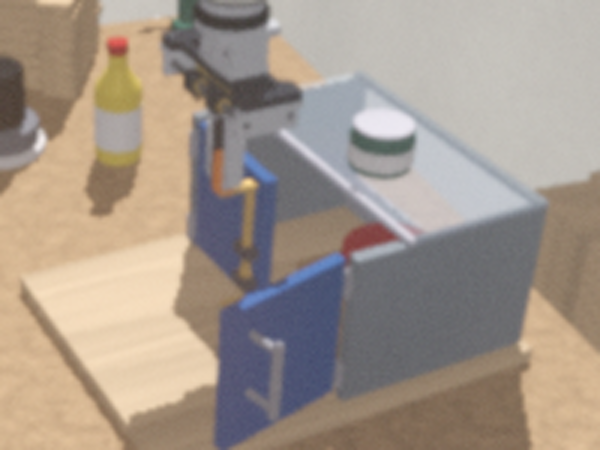

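The fingers hold the orange knob at (225,175), and the brass arm and rod have risen with it at (245,190), so the bolt is up. Next I'll swing the leaf.

Run:
```python
from h import *
z=.1853
for th in np.linspace(0,1.80,13)[1:]:
    try: movel(knob(th,z),tool(YAW-th+np.pi),v=.15)
    except PlanningError as e: print(th,e); break
    f=read_ft_force(); print(round(th,2),np.round(f,1),round(read_gripper_width(),3),end=" | ")
    if np.linalg.norm(f)>45: print("force stop"); break
print(read_time(),read_eef_pos())
dwell(.3); ungrasp(); p=read_eef_pos(); movel([p[0],p[1],.29],v=.25)
save(get_image("side"),"open.png",(200,120,460,315),3)
from m import run
run(["side","scene"],[("leaf","blue",(.42,.1,.05),(.64,.28,.2)),("top","blue",(.42,.1,.176),(.68,.28,.19)),("knob","orange",(.42,.15,.15),(.6,.32,.24))])
print(read_time())
```

```text
0.15 [ 1.4  5.  -0.9] 0.25 | 0.3 [ 3.7  3.7 -1.3] 0.248 | 0.45 [ 3.   4.7 -2.7] 0.247 | 0.6 [ 4.7  3.8 -3. ] 0.249 | 0.75 [ 3.5  2.1 -3. ] 0.247 | 0.9 [ 3.3  1.5 -2.9] 0.253 | 1.05 [ 2.2 -0.3 -2.6] 0.251 | 1.2 [ 0.3 -0.9 -1.6] 0.25 | 1.35 [-2.8 -1.6 -1.1] 0.252 | 1.5 [-5.2 -0.7  0.4] 0.249 | 1.65 [-6.2  0.9 -0.2] 0.247 | 1.8 [-7.8  1.7  0.2] 0.249 | 9.55 [0.48032745 0.24132991 0.18516345]
side leaf 0
side top 0
side knob 0
scene leaf 1383 [0.544 0.195 0.124] [0.46  0.185 0.051] [0.604 0.204 0.187] n [-0.072 -0.997 -0.009] rect [533. 194.] [ 21. 149.] 85.5
scene top 189 [0.544 0.194 0.184] [0.459 0.181 0.176] [0.606 0.202 0.19 ] n [-0.027 -0.207 -0.978] rect [533. 192.] [ 18. 149.] 85.5
scene knob 104 [0.481 0.249 0.208] [0.47  0.232 0.178] [0.49  0.255 0.221] n [-0.45   0.885  0.116] rect [481. 244.] [21. 23.] 21.5
11.725
```

View pics/open.png

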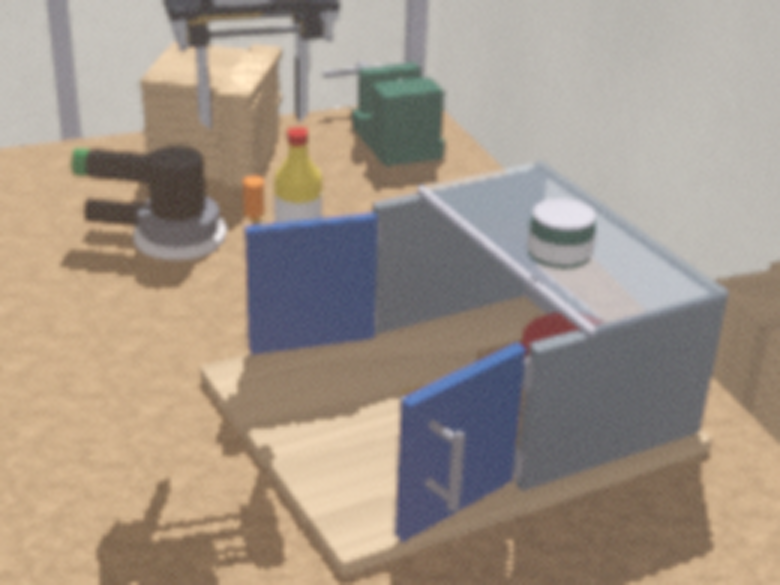

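The leaf stands wide open at about 1.77 rad. The knob is up at crop (255,195), with its top at z ≈ 0.221, which means about 36 mm of bolt travel. The bay is clear, so the board is next.

Run:
```python
from h import *
by=np.radians(-1.5)
move_ptp([.530,-.326,.27],tool(by))
movel([.530,-.326,.10],v=.25)
w=get_image("wrist"); save(w,"wr.png")
print(movel([.530,-.326,.028],v=.1,until_force=12),read_eef_pos(),read_time())
clamp(55); print("w",read_gripper_width(),read_finger_force())
print(movel([.530,-.326,.05],v=.06,until_force=30),read_ft_force(),read_moment())
movel([.530,-.326,.13],v=.12); print(read_ft_force(),read_gripper_width(),read_time(),read_joints())
save(get_image("side"),"lift.png",(240,200,480,380),3)
```

```text
False [ 0.53052381 -0.32640385  0.02882521] 15.525
w 0.3127878226853607 54.934532046318054
False [-0.60601826  0.70202576 -4.46997203] [ 0.03748499 -0.08388849 -0.02924014]
[-0.37072623  0.76671844 -5.05526452] 0.3150216491706923 17.8583 [-6.42554088e-01  2.72627898e-01  1.30783662e+00 -2.57460465e-05
  1.56314588e+00  9.54466956e-01]
```

View pics/lift.png

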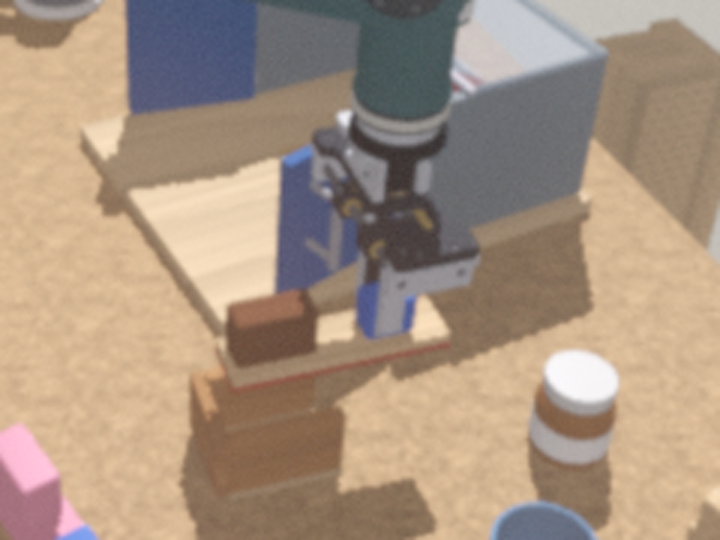

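The board hangs level in the fingers, nose away from the arm, with its red underside visible along (340,365). It is clear of the cradle at (270,430). Next I'll carry it over the active leaf and place it on the apron.

Run:
```python
from h import *
movel([.530,-.326,.275],v=.2)
move_ptp(B(-.06,-.015,.257),tool(YAW))
movel(B(-.06,-.015,.05),v=.2)
print(movel(B(-.06,-.015,.020),v=.04,until_force=5),read_eef_pos(),read_ft_force(),read_time())
print(movel([*B(-.03,-.015,0)[:2],read_eef_pos()[2]],v=.08,until_force=25),read_ft_force())
ungrasp(); p=read_eef_pos(); movel([p[0],p[1],.17],v=.25)
print(read_time())
movel([*B(-.125,-.015,0)[:2],.17],v=.25)
save(get_image("side"),"placed.png",(220,170,440,335),3)
from m import run
run(["side"],[("rear","any",(.4,-.05,.05),(.6,.16,.08)),("sole","any",(.4,-.03,.026),(.72,.16,.037))])
```

```text
True [0.56537631 0.07501073 0.03977142] [-0.16990535 -0.17536526  3.62179009] 22.1167
False [ 2.09328971 -0.1834369  -0.53364886]
24.425
side rear 321 [0.511 0.057 0.069] [0.467 0.044 0.05 ] [0.598 0.089 0.08 ] n [ 0.115 -0.554  0.824] rect [532.  69.] [135.  39.] 6.8
side sole 316 [0.561 0.059 0.033] [0.461 0.038 0.026] [0.649 0.1   0.037] n [ 0.004  0.016 -1.   ] rect [556.  72.] [191.  53.] 8.5
```

View pics/placed.png

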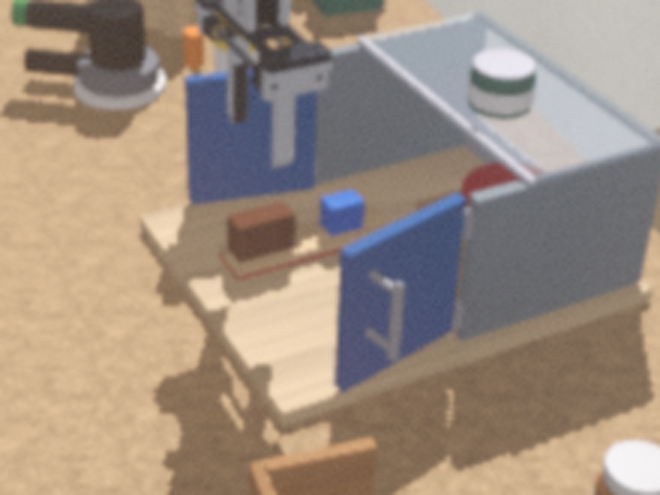

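The board lies flat on the apron in line with the bay, blue nose inward: rear grip at (262,230), front grip at (342,212). Its measured centre and yaw match what I expected. Next I'll regrasp the rear grip, slide it in, then push it home with shut, tilted fingers.

Run:
```python
from h import *
for x in (-.115,.03): print(inverse_kinematics(B(x,-.022,.022),tool(YAW,.75)))
print(movel(B(-.125,-.015,.026),v=.15,until_force=12))
clamp(30); print("w",read_gripper_width())
print(movel(B(-.03,-.022,.026),v=.1,until_force=25),read_ft_force(),read_time())
ungrasp(); movel(B(-.03,-.022,.12),v=.25)
movel(B(-.15,-.022,.14),tool(YAW,.75),v=.2)
clamp(10)
movel(B(-.115,-.022,.022),v=.2)
print(read_eef_pos(),read_time())
from m import run
run(["side"],[("rear","any",(.52,-.05,.05),(.65,.16,.08)),("sole","any",(.5,-.03,.026),(.79,.16,.037))])
```

```text
[-0.09839121 -0.35715155  2.30282097  0.34010848  0.48298664  1.0979672 ]
[-0.01908616  0.02149798  1.99161522  0.26671402  0.39677674  1.21381272]
False
w 0.3575867782596323
False [ 2.50469913 -0.91314084 -1.15332846] 28.1
[0.51299313 0.06080565 0.04082632] 32.8167
side rear 234 [0.593 0.059 0.071] [0.562 0.05  0.05 ] [0.63  0.088 0.08 ] n [-0.018 -0.63   0.776] rect [595.  69.] [70. 39.] 6.8
side sole 145 [0.61  0.067 0.033] [0.557 0.043 0.027] [0.712 0.109 0.037] n [-0.018  0.032  0.999] rect [653.  80.] [194.  53.] 7.9
```

Run:
```python
from h import *
def bx(): 
    q=rz(YAW).T@(np.array(read_eef_pos())-BAY); return q.round(4)
print(movel(B(-.06,-.022,.022),v=.08,until_force=10),bx())
print(movel(B(.035,-.022,.022),v=.05,until_force=14),bx(),read_ft_force(),read_time())
save(get_image("side"),"push.png",(240,170,440,320),4)
from m import run
run(["side","scene"],[("rear","any",(.58,0.02,.05),(.72,.13,.08)),("sole","any",(.6,0,.026),(.86,.16,.037)),("grip","blue",(.7,.02,.04),(.86,.16,.08))])
```

```text
False [-0.0602 -0.022   0.022 ]
True [ 0.0258 -0.0218  0.0208] [-4.22830179 -0.76363939  2.98960675] 35.2583
side rear 198 [0.676 0.07  0.07 ] [0.629 0.061 0.051] [0.718 0.101 0.08 ] n [-0.14  -0.37   0.918] rect [672.  81.] [96. 38.] 6.3
side sole 20 [0.659 0.084 0.032] [0.65  0.071 0.028] [0.766 0.117 0.037] n [-0.03   0.029  0.999] rect [708.  99.] [125.  16.] 21.5
side grip 0
scene rear 41 [0.678 0.025 0.074] [0.618 0.02  0.053] [0.692 0.082 0.08 ] n [-0.099  0.035 -0.995] rect [654.  51.] [58. 83.] 83.8
scene sole 12 [0.679 0.017 0.034] [0.667 0.014 0.031] [0.691 0.022 0.037] n [-0.037  0.55  -0.834] rect [679.  18.] [ 8. 24.] 85.1
scene grip 0
```

View pics/push.png

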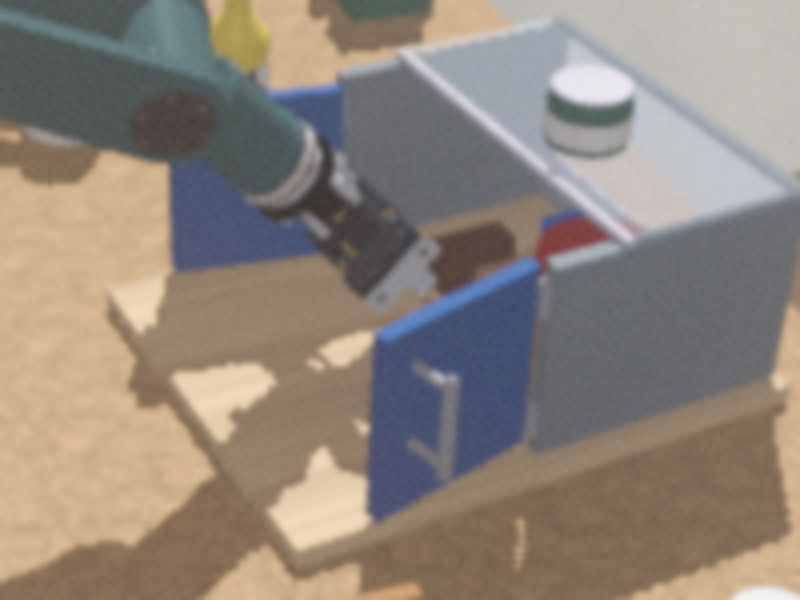

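The shut fingertips at (425,285) press on the rear grip at (475,250). The tip stopped at bay x = 25.8 mm, where the rear grip's back face should be with the board home. I'll confirm with a firmer push, back off and measure.

Run:
```python
from h import *
def bx(): return (rz(YAW).T@(np.array(read_eef_pos())-BAY)).round(4)
print(movel(B(.04,-.022,.022),v=.04,until_force=20),bx(),read_ft_force())
movel(B(-.12,-.022,.03),v=.2)
movel(B(-.20,-.022,.22),v=.25)
p=read_eef_pos(); move_ptp([.40,-.05,.32],tool(YAW))
dwell(.3)
save(get_image("side"),"end.png",(240,170,440,320),4)
from m import run
run(["side","scene"],[("rear","any",(.62,0.04,.05),(.73,.13,.08)),("sole","any",(.62,0.04,.026),(.86,.13,.037)),("leaf","blue",(.42,.1,.05),(.64,.28,.2)),("knob","orange",(.42,.15,.15),(.6,.32,.24))])
p=get_image("side")
for t in ("board_tail","board_center"):
    for d in tip_of(p,t)[:3]: r,c=d["position"]; print(t,round(d["confidence"],2),(rz(YAW).T@(pt(p,r,c,.027 if t=="board_tail" else .048)-BAY)).round(3))
print(read_time())
```

```text
True [ 0.026  -0.0215  0.0187] [-5.60991071 -0.50698269  4.0636351 ]Traceback (most recent call last):
  File "<stdin>", line 5, in <module>
workcell.PlanningError: the arm cannot follow that straight line within its joint ranges
```

Run:
```python
from h import *
movel(B(-.13,-.022,.22),v=.25)
move_ptp([.36,-.05,.34],tool(YAW))
dwell(.3)
p=get_image("side"); save(p,"end.png",(240,170,440,320),4)
from m import run
run(["side","scene"],[("rear","any",(.62,0.04,.05),(.73,.13,.08)),("sole","any",(.62,0.04,.026),(.86,.13,.037)),("leaf","blue",(.42,.1,.05),(.64,.28,.2)),("knob","orange",(.42,.15,.15),(.6,.32,.24))])
p=get_image("side")
for t in ("board_tail","board_center"):
    for d in tip_of(p,t)[:3]: r,c=d["position"]; print(t,round(d["confidence"],2),(rz(YAW).T@(pt(p,r,c,.027 if t=="board_tail" else .048)-BAY)).round(3))
print(read_time())
```

```text
side rear 210 [0.68  0.072 0.073] [0.654 0.061 0.05 ] [0.724 0.102 0.08 ] n [-0.08  -0.352  0.933] rect [687.  82.] [72. 39.] 9.0
side sole 30 [0.653 0.093 0.033] [0.649 0.066 0.026] [0.765 0.117 0.036] n [ 0.006 -0.013 -1.   ] rect [709.  92.] [121.  37.] 8.3
side leaf 0
side knob 0
scene rear 11 [0.674 0.073 0.077] [0.662 0.066 0.072] [0.684 0.077 0.079] n [-0.039  0.578 -0.815] rect [673.  71.] [11. 23.] 88.0
scene sole 0
scene leaf 1377 [0.544 0.195 0.124] [0.46  0.186 0.052] [0.604 0.204 0.188] n [-0.072 -0.997 -0.01 ] rect [533. 195.] [ 20. 148.] 85.9
scene knob 104 [0.481 0.249 0.209] [0.47  0.229 0.177] [0.49  0.255 0.221] n [-0.938 -0.331 -0.106] rect [479. 243.] [27. 21.] 52.0
board_tail 0.79 [-0.449 -0.329  0.009]
board_tail 0.71 [ 0.024 -0.033  0.009]
board_center 0.96 [-0.438 -0.423  0.03 ]
board_center 0.76 [0.128 0.003 0.03 ]
38.9583
```

View pics/end.png

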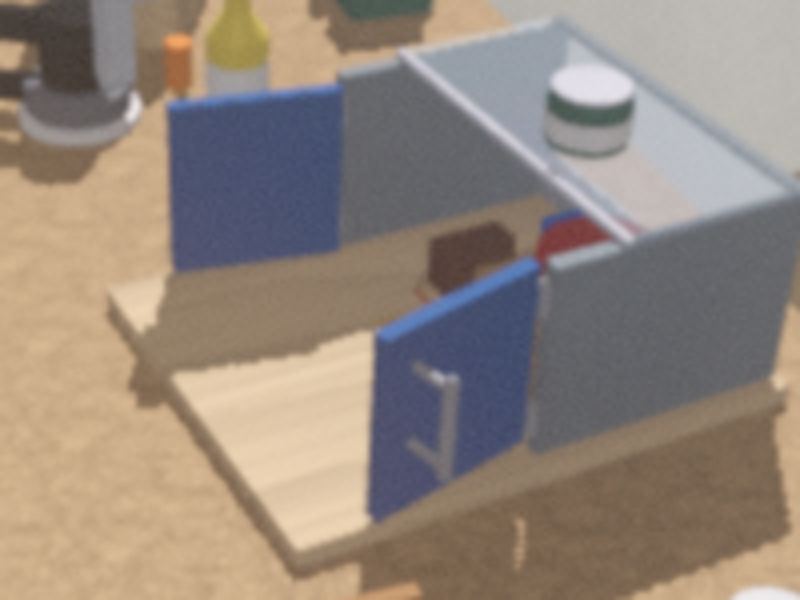

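The rear grip at (470,255) sits inside the bay. Its measured centre is at bay x ≈ 61 mm and y ≈ −24 mm, which puts the tail at about 21 mm, home against the stop, with yaw within 2°. The leaf is still open, the knob is up at (178,62), and the arm is clear.

```bash
python3 -c "
from workcell import *
print(finish_job())"
```

```text
the job is handed in; nothing more can be done
None
```

I handed the job in at about 39 s of the 72 s allowed: the bolt is fully up, the leaf is open to about 1.77 rad, and the sanding board is home against the back stop (tail about 21 mm inside) and released; the hand-in returned no verdict.

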